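Take the sample canister off its conditioning stand to cool

ROBOT

A 6-joint arm with a two-finger parallel gripper is mounted at the origin on the work surface. World frame = base frame: x ahead of the robot, y to its left, z up, the work surface at z = 0. Lengths are in m, angles in rad, forces in N, time in s.
With the tool pointing down it reaches from about 0.4 to 0.825 m from the base axis. Payload 7 kg.
Tool frame: the origin (TCP) lies at the very end of the fingers, on their centre line; the grasp point (between the pads) lies 19 mm behind it (r.hold_point_z is the distance from the TCP to the grasp point, in m); z points along the fingers, y is the direction in which the jaws open and shut (so a half turn about z gives the same grasp; the last joint's range is limited). The gripper opens to 88 mm and grips with 3 to 60 N. Pads are 19 mm wide; open, the fingers measure 130 mm over their backs; the gripper's body (78 mm by 193 mm) begins 47 mm behind the grasp point.
Start: joints at [1.591, 0.359, 0.012, 0, -1.224, -0.288], TCP at [0.179, 0.651, 0.227] pointing down, gripper open.
Joint ranges: [-3.07, 3.07], [-1.43, 2.12], [-1.02, 1.25], [-3.03, 1.67], [-3.05, -0], [-3.03, 3.03]. Speed limits (rad/s): [2.39, 2.39, 3.01, 3.14, 3.14, 3.14].

INTERFACE

Orientations are given as a rotation vector (axis times angle).
In Python, from cell import r, optics, models gives the robot as it stands.
- The arm moves only by the shell command python3 -m jog 'ROWS'. ROWS is JSON, a list that holds one entry, the list of rows, each a list of 7 numbers: the finger opening in m, from 0 to 0.0876, then the shift along the tool's x, y, z in m, then the turn, a rotation vector about the tool's x, y, z in rad. In form: [[[fingers, x, y, z, ax, ay, az], ...]]. A call has 1 to 5 rows; each row is the pose to reach, as a shift and turn from the pose commanded when the call began, along the tool's axes at that moment; what a row does not reach only later rows make up. A row lasts 1/12 s, in which the tool goes at most 41.7 mm and 7.16 degrees, less where a joint would pass 70% of its speed; a pose out of reach is approached as far as the arm can. A call with a gripper value outside its range is refused whole. The fingers move at their own pace and stop on an object; the grip force is fixed at half the most. Time passes only in rows, so rows that repeat a pose let the fingers close. It gives the time, the measured TCP pose, the force and the opening at its end, in the units of the state.
- r.state(): the state, without advancing time (a new reading comes with each control period).
- optics.camera(name): name is "scene" or "top" or "wrist"; returns a dict with "image" (384x512x3 uint8, blue, green, red), "depth" (384x512 float32, m along the optical axis (not along the pixel's ray), 0 where there is no reading), "fx", "fy", "cx", "cy" (pixels), "k1" (the pictures are not rectified: a ray, as slopes to the right and down, at radius r is drawn at 1 + k1 r^2 times it, then the intrinsics apply), "xyz" and "orientation" of the camera in the world; the wrist camera has in their place "hand_eye" (4x4, takes a point from camera to tool coordinates, whose origin is the TCP and whose axes are the flange's). Camera axes: x right, y down, z forward; pixel columns grow to the right and rows downward; lengths in m; the calibration is good to about 2 mm. A picture is of the moment at which its call begins: read the wrist's pose just before it.
- r.sign_off(): hands the job in, once; it reports no verdict.
Trained networks look in the newest picture that a camera, given by its name, has taken for a name from the list of things; names that differ only in an ending like _2 or _b are one class to them, and where a whole thing is asked for, a point or a joint stands for the part that bears it (a point fixed in the world has none). Each returns a list of dicts, best first, with "score" (0 to 1); they miss things now and then, are a little off and sometimes report something else, mostly with a low value. They report only what shows in the picture. A call takes as long as a camera call. They do not tell look-alikes from the thing itself.
- models.find_in(camera, name): "bbox" ([left, top, right, bottom] in pixels, round what is visible of it).
- models.cut_out(camera, name): "region" (384x512 bool, what is visible of it) and "bbox" ([left, top, right, bottom] in pixels, round what is visible of it).
The state is a dict: "t": time; "q": joint angles; "joint_velocities": joint speeds; "effort": joint torques, N m; "ee_pos": TCP position; "eef_rot": TCP orientation; "force": force on the tool from outside, world axes, zero at the start; "torque": the same for the moment, N m; "grip_width": opening from 0.0 (shut) to 1.0 (fully open).
Only numpy, scipy, OpenCV 4.12 (cv2) and the standard library are available. Lean on these libraries where they do the work, as an engineer would, in place of code of your own. Each camera call takes 0.05 s, during which the arm holds its last target.

TASK

The sample canister is done on its conditioning stand. Swing the stand's keeper right aside so that its nose is clear of the canister and leave it there, lift the canister off by its bail handle, keeping it upright, and set it down gently, standing wholly on the round cooling plate that is empty. Let go of it, and leave the jar on the other plate and the things around in place.

Things in the scene. Friction and masses are not known exactly. Their poses are not given: they have to be found in the camera images.
- canister: Loose closed steel canister, 0.45 to 0.8 kg: plain cylinder 90 mm across, 90 mm high, flat top (a 44 mm disc 4 mm high on its middle), with a rigid bail handle of 10 mm round bar arching over it in its local x-z plane: legs at x = +-47 mm up to z = 105 mm, sloping in to a level top bar (see handle). Origin: centre of the underside, z up. Starts upright in the stand's seat.
- handle (a point): Middle of the level straight top bar of the canister's bail, on its centreline, 145 mm above the canister's underside; the bar is 10 mm thick and runs along the canister's local x from -28 to +28 mm.
- stand: Fixed white block, 130 mm (local x) by 215 mm (local y, -70 to +145 mm), 50 mm high. Origin: on the work surface under the centre of the round seat holding the canister (floor at z = 50 mm, steel rim 12 mm high, inner diameter 100 mm, outer 112 mm). At local y = +78 mm an 18 mm post carries the keeper.
- seat (a point): Centre of the stand's seat floor, 50 mm above the work surface; axes as the stand's.
- keeper (a joint): Angle (rad) of the keeper, a flat bar 14 x 8 x 100 mm pivoted at its middle on the post, about the vertical; 6 mm above the canister's top. At 0 it lies along the stand's local y, nose over the canister's edge, tail to +y. Grows counter-clockwise from above (tail towards the stand's -x) to a stop at 1.6; nose clear from 0.9. Starts at 0 to 0.25; light friction (1 N at the peg); stays where left.
- keeper_peg (a point): Centre of the top of the upright black thumb peg, 14 mm across, on the keeper's tail, 50 mm from the pivot; the peg stands 36 mm above the keeper's bar, its top 190 mm above the work surface.
- keeper_hinge (a point): On the keeper's vertical pivot axis, at the underside of the keeper (146 mm above the work surface); axes as the stand's.
- plate_free: The empty cooling plate: a fixed round aluminium disc 140 mm across, 12 mm thick, on the work surface. Origin: centre of its underside. One of two alike; they change places.
- plate_free_top (a point): Centre of the upper face of the empty cooling plate, 12 mm above the work surface; z up.
- plate_used: The other cooling plate, alike, with the jar standing on it. Origin: centre of its underside.
- jar: Bystander: amber glass jar, 60 mm across and 85 mm high, standing on the used plate. Origin: centre of its underside.
- bottle: Bystander: amber bottle, 56 mm across and 130 mm high, beyond the plates. Origin: centre of its underside.
- vial_rack: Bystander: blue block 70 x 130 mm with small vials, 48 mm high in all. Origin: centre of its underside.
- spanner: Bystander: steel spanner 150 mm long, lying flat near the robot.
Not all that is in view belongs to the job. Of the things like the canister, leave any that is pink; of the rest the larger one is meant.

How it is judged:
On the way, in this order (a step that is already met when the one before it is completed fails the run):
1. the keeper is swung clear of the canister (past 0.9 rad) while the canister is still in its seat (value of joint keeper above 0.9 rad and z of canister in the frame of seat below 0.01 m and horizontal distance between canister and seat below 0.012 m), for 0.1 s.
2. the canister is lifted at least 25 mm off its seat (z of canister in the frame of seat above 0.025 m), for 0.1 s.
At the end, for the whole second after the job is handed in: The canister stands upright (within 0.06 rad), at rest and released, with its underside on the empty cooling plate (within 4 mm of its face) and its axis within 28 mm of the plate's centre, so that its whole foot is on the plate; the keeper is still swung aside (past 0.8 rad) (horizontal distance between canister and plate_free_top below 0.028 m and z of canister in the frame of plate_free_top between -0.004 and 0.004 m and angle between canister's own z axis and vertical below 0.06 rad and linear speed of canister below 0.02 m/s and angular speed of canister below 0.2 rad/s and contact force between the fingers and canister below 0.1 N and value of joint keeper above 0.8 rad); the robot touches nothing.
It fails at once if the canister is tipped more than 0.6 rad from upright (angle between canister's own z axis and vertical above 0.6 rad).
It fails at once if the canister comes down on the plate hard: faster than 0.45 m/s within 20 mm of its face (horizontal distance between canister and plate_free_top below 0.1 m and z of canister in the frame of plate_free_top below 0.02 m and linear speed of canister above 0.45 m/s).
It fails at once if the jar, bottle, vial rack or spanner is moved more than 25 mm (distance of any of jar, bottle, vial_rack, spanner from where it was at the start of the episode above 0.025 m).
It also fails if it takes over 59 s, if anything falls off the work surface, if the arm or the gripper's body presses on something with over 40 N, if the wrist force passes 120 N, or if a joint passes its speed limit or range.

## Working session

There is one attempt and no reset: what is moved stays moved. The work goes in short steps, Python scripts to look and compute and a shell command to move; the robot and the scene stay as the last step left them, time stands still between calls to the robot, and variables do not carry over. Pictures are saved under pics/ and viewed, and the job is handed in when it is done.

```bash
mkdir -p pics; ls; python3 - <<'E'
from cell import r, optics, models
import cv2
print(r.state(), r.hold_point_z)
for n in ("scene","top"):
    c=optics.camera(n); cv2.imwrite(f"pics/{n}0.png",c["image"])
    print({k:v for k,v in c.items() if k not in("image","depth")})
    for o in ("canister","stand","keeper_peg","plate_free","jar"):
        print(n,o,[(d["bbox"],round(d["score"],2)) for d in models.find_in(n,o)])
E
```

```text
pics
{'t': 0.0, 'q': array([ 1.59110844e+00,  3.59369284e-01,  1.10823412e-02, -3.44835856e-04,
       -1.22405526e+00, -2.88098548e-01]), 'joint_velocities': array([-2.54661031e-05, -3.61756878e-04, -1.09832121e-03,  8.36979820e-04,
       -9.35893276e-04, -2.77361550e-03]), 'effort': array([ 1.12222126e-03, -5.82722318e+01,  2.93054867e+01,  6.99725077e+00,
        6.98208998e-03, -1.50906371e-04]), 'ee_pos': array([0.17850228, 0.65049062, 0.22564522]), 'eef_rot': array([ 3.11188658e+00, -4.19354411e-01, -1.30210615e-04]), 'force': array([-0.46130131,  0.39890757, -0.17389665]), 'torque': array([-0.0054518 , -0.00405057,  0.02900011]), 'grip_width': 1.001152690349873} 0.0188
{'fx': 400.33727356582676, 'fy': 400.33727356582676, 'cx': 254.59463886333953, 'cy': 189.41875017559636, 'k1': -0.09650871541195596, 'xyz': array([ 1.2445635 , -0.05842243,  0.89566219]), 'orientation': array([-1.85580201, -1.70325242,  0.67157172])}
scene canister [([251.2, 153.1, 274.3, 187.0], 0.85), ([293.8, 148.9, 314.6, 171.7], 0.78), ([286.6, 154.7, 325.0, 212.0], 0.62)]
scene stand [([188.3, 163.3, 214.8, 194.5], 0.71), ([276.1, 164.5, 361.5, 231.6], 0.66)]
scene keeper_peg [([316.8, 164.2, 358.7, 182.8], 0.67)]
scene plate_free [([118.0, 199.0, 166.5, 242.1], 0.88)]
scene jar [([205.6, 183.9, 225.9, 220.0], 0.87)]
{'fx': 429.87779223598494, 'fy': 429.87779223598494, 'cx': 251.91948970486717, 'cy': 191.00697235980292, 'k1': 0.04915646040350435, 'xyz': array([ 0.40744483, -0.03310721,  1.13350148]), 'orientation': array([-2.1126105 ,  2.14034456, -0.1426277 ])}
top canister [([225.3, 260.0, 254.7, 288.0], 0.96), ([178.1, 187.9, 219.0, 232.4], 0.61), ([177.9, 255.3, 206.0, 284.1], 0.57)]
top stand [([132.8, 179.4, 232.1, 245.3], 0.96), ([351.0, 189.4, 406.5, 244.8], 0.58)]
top keeper_peg [([132.9, 200.7, 179.8, 211.0], 0.53)]
top plate_free [([352.4, 187.9, 408.0, 241.3], 0.83)]
top jar [([284.6, 210.7, 307.9, 235.3], 0.75)]
```

```bash
python3 - <<'E'
import cv2
a=cv2.imread("pics/top0.png"); cv2.imwrite("pics/top0c.png",cv2.resize(a[150:340,110:430],None,fx=2.5,fy=2.5,interpolation=cv2.INTER_CUBIC))
a=cv2.imread("pics/scene0.png"); cv2.imwrite("pics/scene0c.png",cv2.resize(a[110:310,100:380],None,fx=2.8,fy=2.8,interpolation=cv2.INTER_CUBIC))
E
```

```text
(no output)
```

View pics/top0c.png

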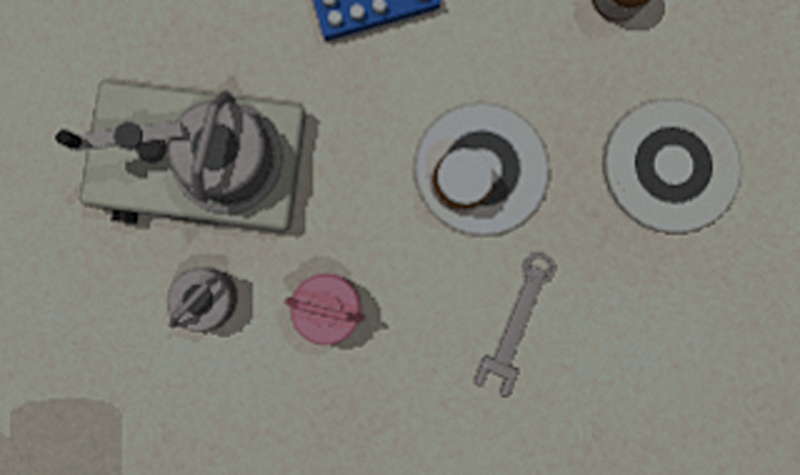

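View pics/scene0c.png

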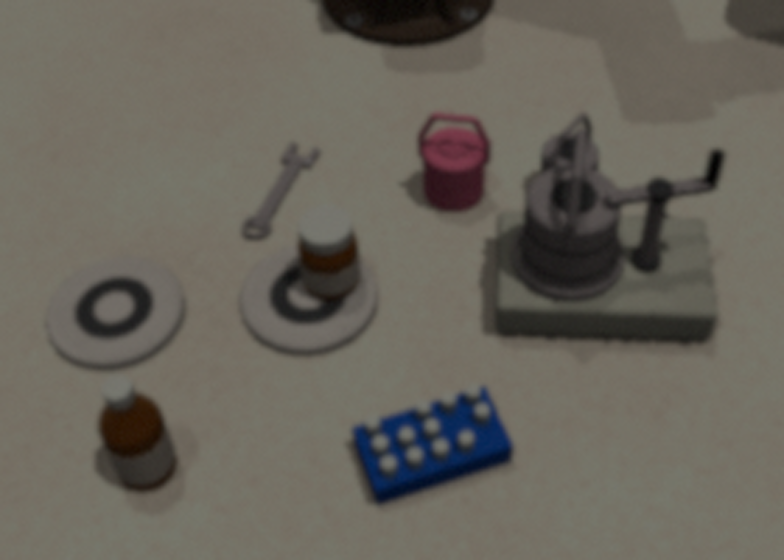

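The top view shows the stand at crop (195,155), with the peg at (68,138). The jar is on the middle plate, and the right plate at (673,165) is empty. The large steel canister is on the stand; the small grey one and the pink one are decoys. Next I'll measure from the depth images.

```bash
cat > h.py <<'E'
import numpy as np, cv2
from scipy.spatial.transform import Rotation as R
from cell import r, optics, models
def pose(c):
    if "hand_eye" in c:
        s=c["_s"]; T=np.eye(4); T[:3,:3]=R.from_rotvec(s["eef_rot"]).as_matrix(); T[:3,3]=s["ee_pos"]
        T=T@c["hand_eye"]; return T[:3,:3],T[:3,3]
    return R.from_rotvec(c["orientation"]).as_matrix(),c["xyz"]
def cam(n):
    s=r.state(); c=optics.camera(n); c["_s"]=s; return c
def rays(c,uv):
    K=np.array([[c["fx"],0,c["cx"]],[0,c["fy"],c["cy"]],[0,0,1.]])
    p=cv2.undistortPoints(np.asarray(uv,float).reshape(-1,1,2),K,np.array([c["k1"],0,0,0,0.]))[:,0]
    return np.c_[p,np.ones(len(p))]
def cloud(c):
    h,w=c["depth"].shape; v,u=np.mgrid[:h,:w]
    d=rays(c,np.c_[u.ravel(),v.ravel()])*c["depth"].reshape(-1,1)
    A,t=pose(c); P=d@A.T+t; P[c["depth"].ravel()==0]=np.nan; return P.reshape(h,w,3)
def atz(c,uv,z):
    A,t=pose(c); d=rays(c,uv)@A.T; return t+d*((z-t[2])/d[:,2])[:,None]
E
python3 - <<'E'
from h import *
np.set_printoptions(precision=4,suppress=True)
c=cam("top"); P=cloud(c)
def f(x,y): return [110+x/2.5,150+y/2.5]
print("peg",atz(c,[f(68,138)],.19)); print("hinge",atz(c,[f(128,134)],.155))
print("bail ends",atz(c,[f(228,100),f(197,190),f(214,143)],.19))
print("free",atz(c,[f(673,165)],.012),"disc",atz(c,[f(220,150)],.144))
print("stand corners",atz(c,[f(103,79),f(304,103),f(290,232),f(83,204)],.05))
for n,o in (("free","plate_free"),("can","canister")):
    for d in models.cut_out("top",o):
        m=d["region"]; Q=P[m]; Q=Q[np.isfinite(Q[:,0])]
        print(n,d["score"],d["bbox"],np.median(Q,0),Q.min(0),Q.max(0))
        ys,xs=np.nonzero(m); print(atz(c,[[ (d["bbox"][0]+d["bbox"][2])/2,(d["bbox"][1]+d["bbox"][3])/2]],.012))
sel=(P[...,2]>.17)&(P[...,0]>.2)&(P[...,0]<.6)&(P[...,1]<.35)
ys,xs=np.nonzero(sel)
for y,x in list(zip(ys,xs))[::3]: print(x,y,P[y,x])
print(R.from_rotvec(r.state()["eef_rot"]).as_matrix())
E
```

```text
peg [[0.5314 0.2454 0.19  ]]
hinge [[0.5388 0.2005 0.155 ]]
bail ends [[0.5634 0.1034 0.19  ]
 [0.4835 0.1301 0.19  ]
 [0.525  0.1155 0.19  ]]
free [[ 0.5176 -0.3339  0.012 ]] disc [[0.5241 0.1171 0.144 ]]
stand corners [[0.6104 0.2526 0.05  ]
 [0.5822 0.0457 0.05  ]
 [0.4514 0.0602 0.05  ]
 [0.4824 0.2693 0.05  ]]
free 0.93 [351.3, 187.1, 406.3, 243.2] [ 0.5172 -0.3326  0.0113] [ 0.4508 -0.4052 -0.0033] [ 0.5891 -0.2646  0.0187]
[[ 0.5198 -0.333   0.012 ]]
can 0.81 [176.6, 254.5, 206.6, 282.4] [0.3859 0.1473 0.0622] [ 0.357   0.1204 -0.0008] [0.415  0.1806 0.1062]
[[0.3887 0.1521 0.012 ]]
can 0.68 [180.1, 188.8, 221.6, 229.8] [0.5225 0.1174 0.1396] [0.4777 0.0788 0.0472] [0.5895 0.1779 0.2026]
[[0.5414 0.1297 0.012 ]]
can 0.58 [222.8, 258.7, 255.1, 287.0] [0.3764 0.0246 0.0685] [ 0.3439 -0.0098 -0.0063] [0.4085 0.0673 0.1178]
[[0.3762 0.0303 0.012 ]]
196 189 [0.5676 0.1167 0.1793]
199 189 [0.5686 0.1109 0.1727]
197 190 [0.564  0.1133 0.1871]
194 191 [0.5608 0.119  0.1932]
197 191 [0.5618 0.1133 0.187 ]
193 192 [0.558  0.1205 0.1973]
196 192 [0.5575 0.1135 0.1998]
193 193 [0.5558 0.1
[... 1408 characters left out ...]
88 213 [0.5114 0.1308 0.1982]
191 213 [0.5113 0.1243 0.1979]
189 214 [0.5088 0.128  0.2018]
187 215 [0.5068 0.1327 0.1998]
190 215 [0.5068 0.1262 0.1989]
188 216 [0.5046 0.1304 0.2002]
186 217 [0.5027 0.1353 0.1971]
189 217 [0.5025 0.1283 0.1991]
187 218 [0.5004 0.1328 0.1987]
190 218 [0.5005 0.1265 0.1967]
188 219 [0.4984 0.131  0.1964]
186 220 [0.4968 0.1365 0.19  ]
189 220 [0.4963 0.129  0.1951]
188 221 [0.4943 0.1314 0.1934]
187 222 [0.4929 0.1352 0.1842]
190 222 [0.4927 0.1283 0.1854]
189 223 [0.4906 0.1307 0.1842]
188 224 [0.4889 0.1339 0.1788]
187 225 [0.4872 0.137  0.1734]
190 225 [0.4871 0.1303 0.1735]
[[ 0.9644 -0.2646 -0.    ]
 [-0.2646 -0.9644  0.0001]
 [-0.     -0.0001 -1.    ]]
```

```bash
cat >> h.py <<'E'
def rel(x,y,z):
    s=r.state(); A=R.from_rotvec(s["eef_rot"]).as_matrix()
    return np.round(A.T@(np.array([x,y,z])-s["ee_pos"]),4)
E
python3 -m jog '[[[0,0.04,0.023,-0.02,0,0,0],[0,0.08,0.046,-0.02,0,0,0],[0,0.114,0.066,-0.02,0,0,0],[0,0.148,0.086,-0.02,0,0,0],[0,0.182,0.105,-0.02,0,0,0]]]'
python3 - <<'E'
from h import *
print(r.state()["ee_pos"],rel(.58,.243,.245))
c=cam("top");P=cloud(c)
print(np.round(P[198:210:2,150:172:2,2],3))
E
```

```text
t: 1.17
ee_pos: [0.3234, 0.5038, 0.247]
eef_rot: [-3.113, 0.418, -0.0]
force: [1.3, -0.1, 0.1]
grip_width: 0.688
[0.32344632 0.50377363 0.24698968] [0.3163 0.1838 0.0019]
[[0.049 0.049 0.049 0.046 0.05  0.048 0.048 0.046 0.053 0.052 0.049]
 [0.049 0.05  0.048 0.049 0.159 0.151 0.155 0.152 0.051 0.047 0.047]
 [0.045 0.05  0.047 0.152 0.154 0.154 0.155 0.154 0.153 0.151 0.154]
 [0.154 0.156 0.152 0.158 0.153 0.156 0.153 0.155 0.152 0.153 0.152]
 [0.148 0.152 0.159 0.157 0.157 0.154 0.151 0.154 0.153 0.149 0.156]
 [0.153 0.153 0.153 0.15  0.159 0.155 0.157 0.157 0.126 0.112 0.093]]
```

```bash

python3 -m jog '[[[0,0.034,0.02,0,0,0,0],[0,0.068,0.04,0,0,0,0],[0,0.102,0.06,0,0,0,0],[0,0.136,0.08,0,0,0,0],[0,0.17,0.1,0,0,0,0]]]'
python3 -m jog '[[[0,0.034,0.019,0,0,0,0],[0,0.068,0.038,0,0,0,0],[0,0.102,0.057,0,0,0,0],[0,0.135,0.076,0,0,0,0],[0,0.142,0.08,0,0,0,0]]]'
python3 - <<'E'
from h import *
print(r.state()["ee_pos"],rel(.575,.243,.172))
c=cam("wrist");cv2.imwrite("pics/w1.png",c["image"])
E
```

```text
t: 1.63
ee_pos: [0.4611, 0.3624, 0.2469]
eef_rot: [-3.113, 0.419, -0.001]
force: [0.2, 1.3, -0.4]
grip_width: 0.255
t: 2.05
ee_pos: [0.5787, 0.2454, 0.2463]
eef_rot: [3.112, -0.424, 0.0]
force: [0.2, 1.3, -0.4]
grip_width: 0.006
[0.5786691  0.24539358 0.24628579] [-0.0029  0.0032  0.0743]
```

View pics/w1.png

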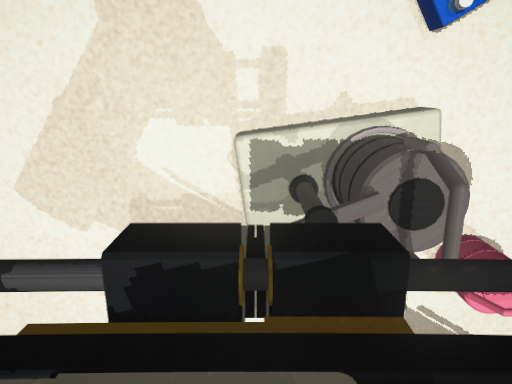

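The wrist view shows the closed fingers at (255,270), on the far side of the keeper, with clear space below. Next I descend and sweep.

```bash

python3 -m jog '[[[0,-0.002,0.002,0.03,0,0,0],[0,-0.003,0.003,0.06,0,0,0],[0,-0.003,0.003,0.074,0,0,0],[0,-0.003,0.003,0.074,0,0,0]]]'
python3 - <<'E'
from h import *
print(r.state()["ee_pos"],rel(.548,.243,.172),rel(.53,.236,.172),rel(.508,.216,.172))
E
```

```text
t: 2.43
ee_pos: [0.5698, 0.2462, 0.1687]
eef_rot: [3.109, -0.419, -0.008]
force: [-0.1, 0.2, 0.1]
grip_width: 0.004
[0.56975816 0.24617095 0.16874532] [-0.0202  0.0088 -0.0031] [-0.0357  0.0204 -0.003 ] [-0.0516  0.0455 -0.0028]
```

```bash

python3 -m jog '[[[0,-0.01,0.004,-0.003,0,0,0],[0,-0.02,0.008,-0.003,0,0,0],[0,-0.028,0.014,-0.003,0,0,0],[0,-0.036,0.02,-0.003,0,0,0],[0,-0.041,0.027,-0.003,0,0,0]]]'
python3 - <<'E'
from h import *
print(r.state()["ee_pos"],rel(.508,.216,.172))
E
python3 -m jog '[[[0,-0.004,0.006,0,0,0,0],[0,-0.008,0.012,0,0,0,0],[0,-0.012,0.018,0,0,0,0],[0,-0.016,0.02,0,0,0,0],[0,-0.016,0.02,0,0,0,0]]]'
python3 - <<'E'
from h import *
print(r.state()["ee_pos"],rel(.508,.216,.172))
c=cam("scene");cv2.imwrite("pics/s1.png",cv2.resize(c["image"][110:250,230:400],None,fx=4,fy=4))
c=cam("top");cv2.imwrite("pics/t1.png",cv2.resize(c["image"][150:300,110:310],None,fx=3.5,fy=3.5))
E
```

```text
t: 2.85
ee_pos: [0.5247, 0.2322, 0.177]
eef_rot: [-3.112, 0.418, -0.003]
force: [1.5, 0.0, 0.8]
grip_width: 0.007
[0.52470866 0.23217914 0.17702416] [-0.0119  0.02    0.005 ]
t: 3.27
ee_pos: [0.5082, 0.2147, 0.1769]
eef_rot: [3.113, -0.419, 0.012]
force: [21.6, -10.0, -5.1]
grip_width: 0.005
[0.50823943 0.21469865 0.17693331] [-0.0006 -0.0012  0.0049]
```

View pics/s1.png

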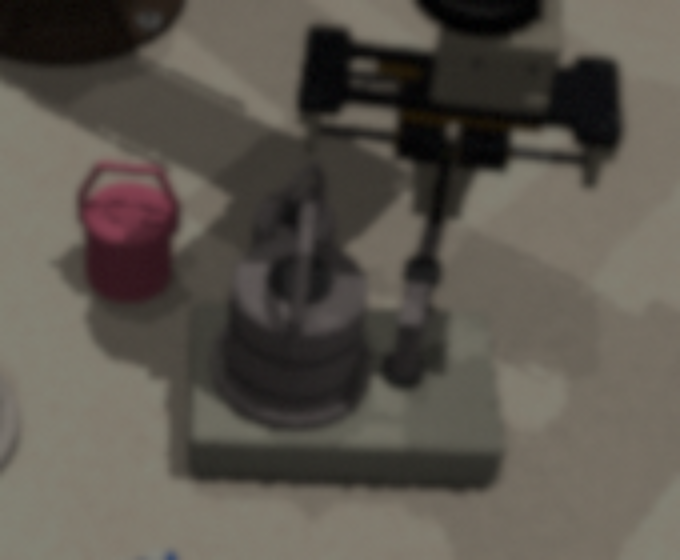

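View pics/t1.png

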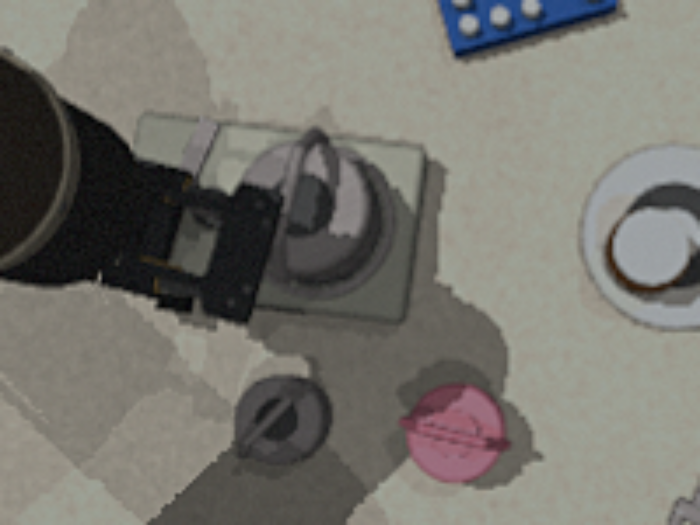

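The keeper's nose now points away from the robot at (200,145) in the top crop, clear of the canister. The ~24 N reading suggests it is at its stop, so I back off and rise.

```bash

python3 -m jog '[[[0,0.006,0,0,0,0,0],[0,0.008,0,-0.02,0,0,0],[0.05,0.008,0,-0.055,0,0,0],[0.05,0.008,0,-0.085,0,0,0],[0.05,0.008,0.02,-0.095,0,0,0]]]'
python3 -m jog '[[[0.05,0,0.03,0,0,0,0],[0.05,0,0.06,0,0,0,0],[0.05,0,0.06,0,0,0,0]]]'
python3 - <<'E'
from h import *
s=r.state(); print(s["ee_pos"],R.from_rotvec(s["eef_rot"]).as_matrix()[:,0],rel(.526,.1235,.25))
c=cam("wrist");cv2.imwrite("pics/w2.png",c["image"])
P=cloud(c); m=(P[...,2]>.185)&(P[...,2]<.21)&(P[...,1]<.19)&(P[...,0]<.6)&(P[...,0]>.45)
Q=P[m]; print(len(Q),np.median(Q,0),Q.min(0),Q.max(0))
if len(Q)>20:print("dir",np.linalg.svd(Q[:,:2]-Q[:,:2].mean(0),full_matrices=False)[2][0])
c=cam("top");cv2.imwrite("pics/t2.png",cv2.resize(c["image"][150:300,110:310],None,fx=3.5,fy=3.5))
P=cloud(c); m=(P[...,2]>.194)&(P[...,2]<.205)&(P[...,1]<.15)&(P[...,0]<.6)&(P[...,0]>.45)
Q=P[m]; print(len(Q),np.median(Q,0),Q.min(0),Q.max(0))
E
```

```text
t: 3.78
ee_pos: [0.509, 0.1969, 0.2745]
eef_rot: [-3.111, 0.417, -0.006]
force: [1.3, 0.5, 1.6]
grip_width: 0.172
t: 4.03
ee_pos: [0.4889, 0.1336, 0.2708]
eef_rot: [3.113, -0.422, -0.002]
force: [-0.2, -0.5, -0.1]
grip_width: 0.402
[0.48888582 0.13360219 0.27082514] [ 0.96384675 -0.26645453 -0.00119057] [ 0.0385 -0.0002  0.0208]
1519 [0.53404023 0.12412053 0.19843415] [0.49331914 0.11213474 0.1850028 ] [0.56693053 0.13756695 0.20134844]
dir [-0.96999985  0.2431055 ]
37 [0.54878473 0.11805858 0.19871755] [0.53979977 0.11379378 0.19445319] [0.55829832 0.12451133 0.20224613]
```

View pics/w2.png

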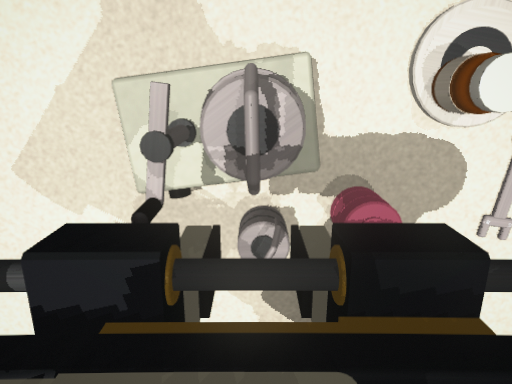

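View pics/t2.png

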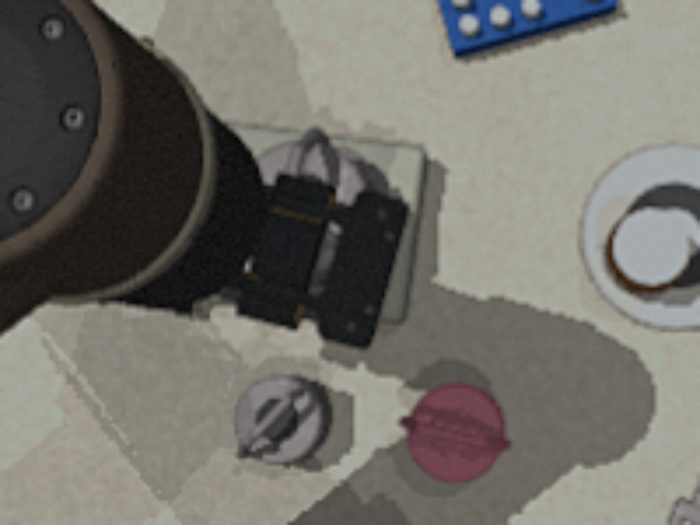

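The keeper lies about parallel to the stand's x (bar at (158,150), peg at (148,210)), well clear. The bail runs vertically at x≈252 in the wrist picture. Next is the grasp.

```bash
python3 -c "
from h import *
print(rel(.5285,.1245,.2158),rel(.5285,.1245,.176))"
python3 -m jog '[[[0.06,0.02,0,0.0,0,0,-0.024],[0.06,0.04,0,0.01,0,0,-0.024],[0.06,0.041,-0.002,0.03,0,0,-0.024],[0.06,0.041,-0.002,0.04,0,0,-0.024],[0.06,0.041,-0.002,0.045,0,0,-0.024]]]'
python3 - <<'E'
from h import *
s=r.state(); print(s["ee_pos"],R.from_rotvec(s["eef_rot"]).as_matrix()[:,0],rel(.5285,.1245,.176))
c=cam("wrist");cv2.imwrite("pics/w3.png",c["image"])
E
```

```text
[0.0397 0.0012 0.0549] [0.0397 0.0012 0.0947]
t: 4.55
ee_pos: [0.5302, 0.1284, 0.223]
eef_rot: [3.116, -0.382, -0.006]
force: [-0.9, -0.9, -0.6]
grip_width: 0.678
[0.53021455 0.12841921 0.22304687] [ 0.97034796 -0.24168791 -0.00343391] [-0.0006  0.0041  0.0471]
```

View pics/w3.png

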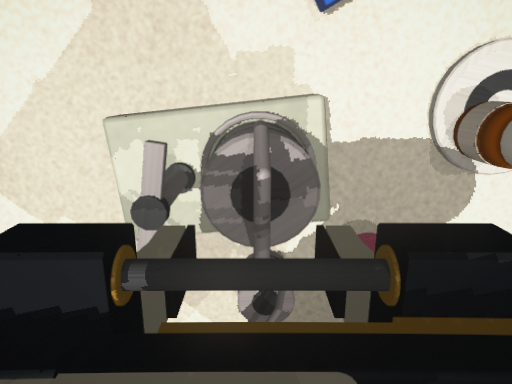

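The bail at x≈262 runs between the fingers, whose midpoint is about 256. That agrees with the 4 mm shift computed, so I descend and close.

```bash

python3 -m jog '[[[0.06,0,0.004,0.015,0,0,0],[0.06,0,0.004,0.03,0,0,0],[0.06,0,0.004,0.042,0,0,0],[0.06,0,0.004,0.047,0,0,0],[0.06,0,0.004,0.047,0,0,0]]]'
python3 -m jog '[[[0,0,0,0,0,0,0],[0,0,0,0,0,0,0],[0,0,0,0,0,0,0],[0,0,0,0,0,0,0],[0,0,0,0,0,0,0]]]'
python3 -m jog '[[[0,0,0,0,0,0,0],[0,0,0,0,0,0,0],[0,0,0,0,0,0,0]]]'
```

```text
t: 5.02
ee_pos: [0.5297, 0.1248, 0.1781]
eef_rot: [3.117, -0.381, -0.002]
force: [0.4, -0.4, 0.2]
grip_width: 0.685
t: 5.43
ee_pos: [0.5306, 0.1248, 0.1791]
eef_rot: [-3.118, 0.382, -0.001]
force: [-0.5, 0.2, 0.1]
grip_width: 0.372
t: 5.68
ee_pos: [0.5304, 0.1247, 0.1786]
eef_rot: [-3.118, 0.382, -0.0]
force: [-0.7, -0.2, -0.5]
grip_width: 0.136
```

```bash

python3 -m jog '[[[0,0,0,0,0,0,0],[0,0,0,0,0,0,0],[0,0,0,0,0,0,0]]]'
python3 -m jog '[[[0,0,0,-0.01,0,0,0],[0,0,0,-0.02,0,0,0],[0,0,0,-0.03,0,0,0],[0,0,0,-0.04,0,0,0],[0,0,0,-0.04,0,0,0]]]'
python3 - <<'E'
from h import *
s=r.state(); print(s["ee_pos"],s["force"],s["torque"])
c=cam("scene");cv2.imwrite("pics/s4.png",cv2.resize(c["image"][110:250,230:400],None,fx=4,fy=4))
E
```

```text
t: 5.93
ee_pos: [0.5304, 0.1246, 0.1786]
eef_rot: [3.118, -0.382, -0.0]
force: [0.0, -1.1, 0.9]
grip_width: 0.103
t: 6.35
ee_pos: [0.5316, 0.1252, 0.2215]
eef_rot: [-3.116, 0.381, -0.006]
force: [0.6, -0.6, -4.6]
grip_width: 0.102
[0.53161618 0.12523242 0.2215021 ] [ 0.61580089 -0.63127523 -4.62406644] [ 0.04326659 -0.27170771 -0.07370687]
```

View pics/s4.png

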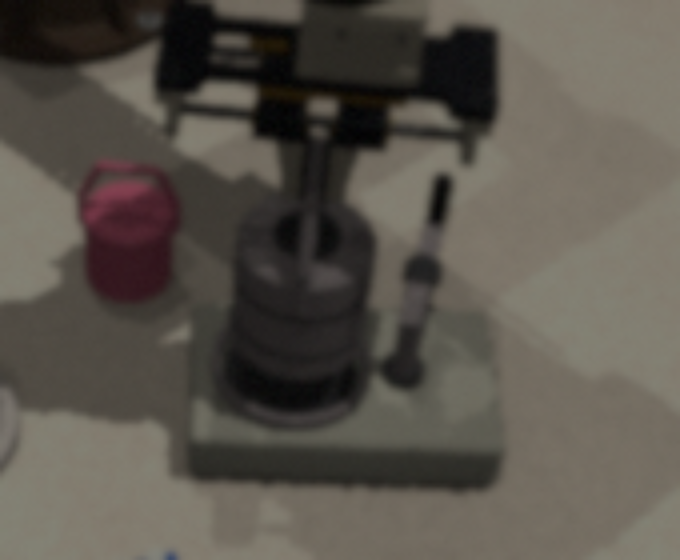

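The canister is off the seat, upright, and the grip held. Next I raise it and carry it across.

```bash

python3 -m jog '[[[0,0,0,-0.015,0,0,0],[0,0,0,-0.035,0,0,0],[0,0,0.005,-0.05,0,0,0],[0,0,0.02,-0.06,0,0,0],[0,0,0.045,-0.065,0,0,0]]]'
python3 - <<'E'
from h import *
print(r.state()["ee_pos"],rel(.5205,-.333,.28))
E
```

```text
t: 6.82
ee_pos: [0.52, 0.0817, 0.2845]
eef_rot: [-3.118, 0.379, -0.002]
force: [1.4, -1.0, -4.7]
grip_width: 0.097
[0.52004428 0.08173464 0.28447248] [0.0998 0.4025 0.0041]
```

```bash

python3 -m jog '[[[0,0.007,0.028,0,0,0,0],[0,0.014,0.056,0,0,0,0],[0,0.021,0.084,0,0,0,0],[0,0.028,0.112,0,0,0,0],[0,0.035,0.14,0,0,0,0]]]'
python3 -m jog '[[[0,0.007,0.028,0,0,0,0],[0,0.014,0.056,0,0,0,0],[0,0.021,0.084,0,0,0,0],[0,0.028,0.112,0,0,0,0],[0,0.035,0.14,0,0,0,0]]]'
python3 -m jog '[[[0,0.007,0.028,0,0,0,0],[0,0.014,0.056,0,0,0,0],[0,0.02,0.084,0,0,0,0],[0,0.025,0.105,0,0,0,0],[0,0.028,0.115,0,0,0,0]]]'
python3 -m jog '[[[0,0,0,0,0,0,0],[0,0,0,0,0,0,0],[0,0,0,0,0,0,0]]]'
python3 - <<'E'
from h import *
print(r.state()["ee_pos"],rel(.5205,-.333,.28))
c=cam("wrist");cv2.imwrite("pics/w5.png",c["image"])
P=cloud(c)
m=(P[...,2]>.003)&(P[...,2]<.025)&(P[...,0]>.42)&(P[...,0]<.62)&(P[...,1]<-.23)&(P[...,1]>-.43)
Q=P[m];print(len(Q),Q.min(0),Q.max(0))
c=cam("scene");cv2.imwrite("pics/s5.png",cv2.resize(c["image"][90:290,80:340],None,fx=3,fy=3))
E
```

```text
t: 7.23
ee_pos: [0.5187, -0.065, 0.2832]
eef_rot: [-3.118, 0.382, 0.001]
force: [0.1, 0.4, -5.3]
grip_width: 0.101
t: 7.65
ee_pos: [0.5187, -0.2092, 0.283]
eef_rot: [-3.118, 0.382, 0.002]
force: [0.3, 0.2, -5.1]
grip_width: 0.098
t: 8.07
ee_pos: [0.5179, -0.3286, 0.2825]
eef_rot: [3.118, -0.385, -0.003]
force: [0.7, -0.8, -4.7]
grip_width: 0.105
t: 8.32
ee_pos: [0.5189, -0.3253, 0.2832]
eef_rot: [-3.118, 0.382, 0.001]
force: [-0.1, 0.6, -4.2]
grip_width: 0.101
[ 0.51892453 -0.32533364  0.28319256] [0.0034 0.0071 0.0032]
3911 [ 0.48412392 -0.40183958  0.00337336] [ 0.5907391  -0.23625136  0.01421364]
```

View pics/w5.png

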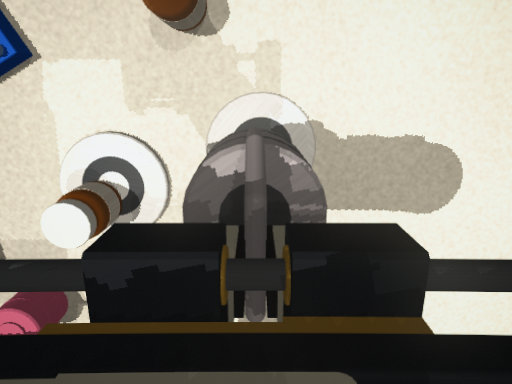

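View pics/s5.png

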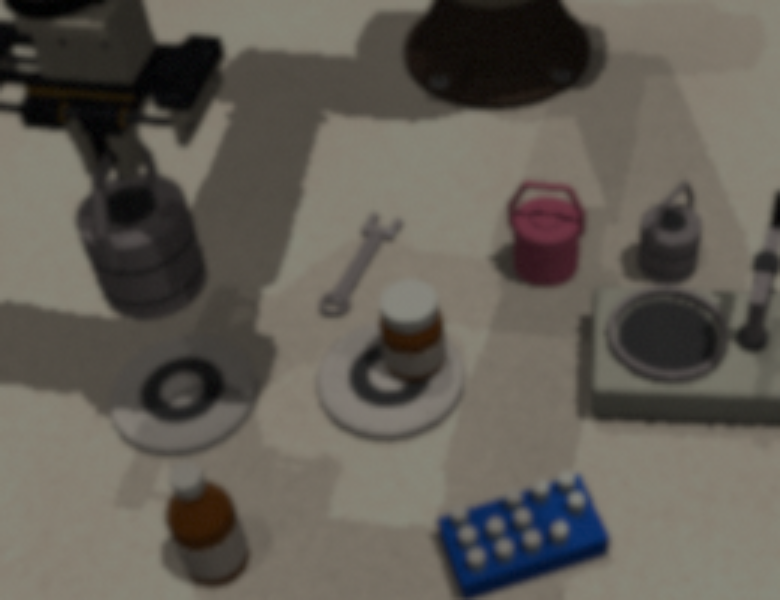

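It hangs upright over the free plate: the plate's visible edge is at (262,95–150) in the wrist image, and the jar is well to the side. Next I descend.

```bash

python3 -m jog '[[[0,0.003,0.006,0.02,0,0,0],[0,0.003,0.007,0.045,0,0,0],[0,0.003,0.007,0.07,0,0,0],[0,0.003,0.007,0.095,0,0,0],[0,0.003,0.007,0.11,0,0,0]]]'
python3 -m jog '[[[0,0,0,0.005,0,0,0],[0,0,0,0.01,0,0,0],[0,0,0,0.01,0,0,0],[0,0,0,0.01,0,0,0]]]'
python3 - <<'E'
from h import *
s=r.state();print(s["ee_pos"],s["torque"],rel(.5205,-.333,.1406))
c=cam("wrist");P=cloud(c);cv2.imwrite("pics/w6.png",c["image"])
z=s["ee_pos"][2]-.1286
d=np.hypot(P[...,0]-.5205,P[...,1]+.333)
m=(P[...,2]>z+.083)&(P[...,2]<z+.097)&(d<.05)
Q=P[m]; print(len(Q),Q.min(0),Q.max(0))
if len(Q)>50:
    n=np.linalg.svd(Q-Q.mean(0),full_matrices=False)[2][2]; print("normal",n,np.median(Q[:,2]),z+.09)
c=cam("scene");cv2.imwrite("pics/s6.png",cv2.resize(c["image"][120:270,90:240],None,fx=4,fy=4))
E
```

```text
t: 8.83
ee_pos: [0.5196, -0.3319, 0.171]
eef_rot: [-3.117, 0.38, 0.003]
force: [0.4, -0.2, -5.0]
grip_width: 0.103
t: 9.17
ee_pos: [0.5212, -0.3335, 0.1648]
eef_rot: [3.118, -0.381, 0.002]
force: [-0.0, 0.0, -4.7]
grip_width: 0.105
[ 0.52120171 -0.33346979  0.16475497] [-0.06781723  0.01515642  0.01692017] [-0.0008 -0.0003  0.0242]
7762 [ 0.50626657 -0.37754333  0.11916407] [ 0.56952232 -0.2885724   0.13194375]
normal [ 0.06722132 -0.01776667  0.99757989] 0.1257005341750117 0.1261549691485786
```

View pics/s6.png

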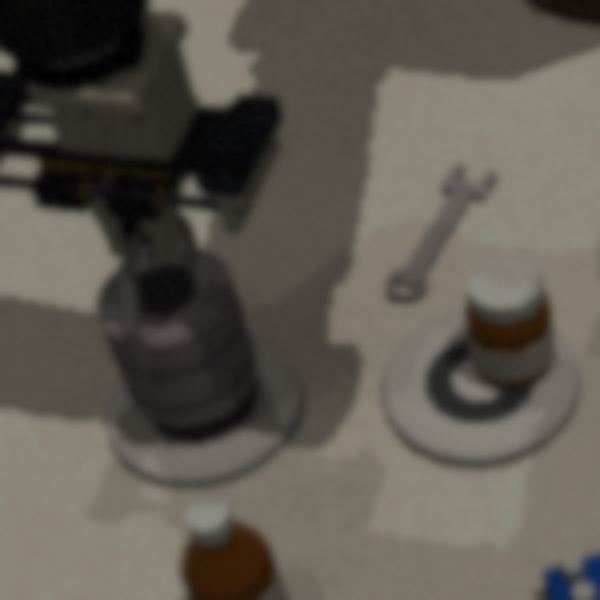

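Clearance is about 24 mm and the canister is centred on the plate. I'll check tilt on the outer lid ring only, since the centre disc may bias the fit.

```bash

python3 -m jog '[[[0,0,0,0.005,0,0,0],[0,0,0,0.01,0,0,0],[0,0,0,0.015,0,0,0],[0,0,0,0.018,0,0,0],[0,0,0,0.018,0,0,0]]]'
python3 - <<'E'
from h import *
s=r.state();print(s["ee_pos"],rel(.5205,-.333,.1406))
c=cam("wrist");P=cloud(c)
z=s["ee_pos"][2]-.1286
d=np.hypot(P[...,0]-.5225,P[...,1]+.333)
m=(P[...,2]>z+.08)&(P[...,2]<z+.1)&(d<.042)&(d>.027)
Q=P[m]; A=np.c_[Q[:,:2]-Q[:,:2].mean(0),np.ones(len(Q))]
print(len(Q),np.linalg.lstsq(A,Q[:,2],rcond=None)[0])
E
python3 -m jog '[[[0,0,0,0.002,0,0,0],[0,0,0,0.004,0,0,0],[0,0,0,0.006,0,0,0],[0,0,0,0.006,0,0,0]]]'
```

```text
t: 9.68
ee_pos: [0.5198, -0.3333, 0.1443]
eef_rot: [-3.118, 0.382, 0.003]
force: [0.8, -0.6, -4.5]
grip_width: 0.098
[ 0.51983316 -0.33326141  0.14431462] [ 0.0006 -0.0004  0.0037]
4498 [-0.01835892  0.00581048  0.10490611]
t: 10.07
ee_pos: [0.5211, -0.3338, 0.1407]
eef_rot: [3.117, -0.381, 0.003]
force: [-1.4, 1.2, 3.3]
grip_width: 0.103
```

Contact shows: the load went from −4.5 N to +3.3 N, with only ~0.02 rad of tilt before touching. Now I release.

```bash

python3 -m jog '[[[0.02,0,0,-0.001,0,0,0],[0.03,0,0,-0.001,0,0,0],[0.05,0,0,-0.001,0,0,0],[0.05,0,0,-0.001,0,0,0],[0.05,0,0,-0.001,0,0,0]]]'
python3 -m jog '[[[0.05,0,0,0,0,0,0],[0.05,0,0,0,0,0,0],[0.05,0,0,0,0,0,0]]]'
python3 - <<'E'
from h import *
c=cam("wrist");cv2.imwrite("pics/w7.png",c["image"])
E
```

```text
t: 10.48
ee_pos: [0.5206, -0.3335, 0.1407]
eef_rot: [3.118, -0.382, 0.0]
force: [0.2, 0.8, 0.1]
grip_width: 0.42
t: 10.73
ee_pos: [0.5205, -0.3335, 0.1405]
eef_rot: [-3.118, 0.382, 0.0]
force: [0.1, -0.4, -0.9]
grip_width: 0.558
```

View pics/w7.png

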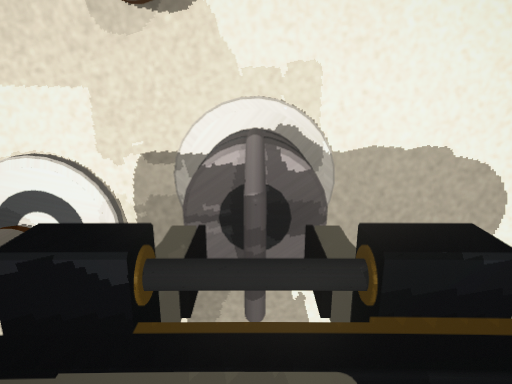

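The fingers at x≈180 and x≈330 are clear of the bail at x≈255. I rise straight up, then move aside to look.

```bash

python3 -m jog '[[[0.05,0,0,-0.015,0,0,0],[0.05,0,0,-0.04,0,0,0],[0.05,0,0,-0.07,0,0,0],[0.05,0,0,-0.1,0,0,0],[0.05,0,0,-0.13,0,0,0]]]'
python3 -m jog '[[[0.05,-0.02,0,-0.01,0,0,0],[0.05,-0.05,0,-0.01,0,0,0],[0.05,-0.08,0,-0.01,0,0,0],[0.05,-0.1,0,-0.01,0,0,0],[0.05,-0.1,0,-0.01,0,0,0]]]'
python3 - <<'E'
from h import *
np.set_printoptions(precision=4,suppress=True)
c=cam("scene");cv2.imwrite("pics/s8.png",cv2.resize(c["image"][90:290,80:380],None,fx=2.6,fy=2.6))
c=cam("wrist");P=cloud(c);cv2.imwrite("pics/w8.png",c["image"])
m=(P[...,2]>.098)&(P[...,2]<.112)&(np.hypot(P[...,0]-.52,P[...,1]+.333)<.08)
Q=P[m];print(Q.min(0),Q.max(0),np.median(Q,0))
d=np.hypot(P[...,0]-.52,P[...,1]+.333); k=m&(d>.027)&(d<.04);Q=P[k]
print(np.linalg.lstsq(np.c_[Q[:,:2]-Q[:,:2].mean(0),np.ones(len(Q))],Q[:,2],rcond=None)[0])
print(r.state()["ee_pos"],r.state()["t"])
E
```

```text
t: 11.2
ee_pos: [0.5202, -0.3334, 0.2719]
eef_rot: [3.118, -0.382, -0.0]
force: [1.5, 0.4, 0.3]
grip_width: 0.569
t: 11.62
ee_pos: [0.4204, -0.3086, 0.2816]
eef_rot: [-3.118, 0.383, -0.002]
force: [0.0, 1.0, -0.8]
grip_width: 0.569
[ 0.476 -0.377  0.098] [ 0.565  -0.2874  0.108 ] [ 0.5222 -0.3322  0.1017]
[-0.0005 -0.0006  0.1016]
[ 0.4232 -0.3094  0.2814] 11.7167
```

View pics/s8.png

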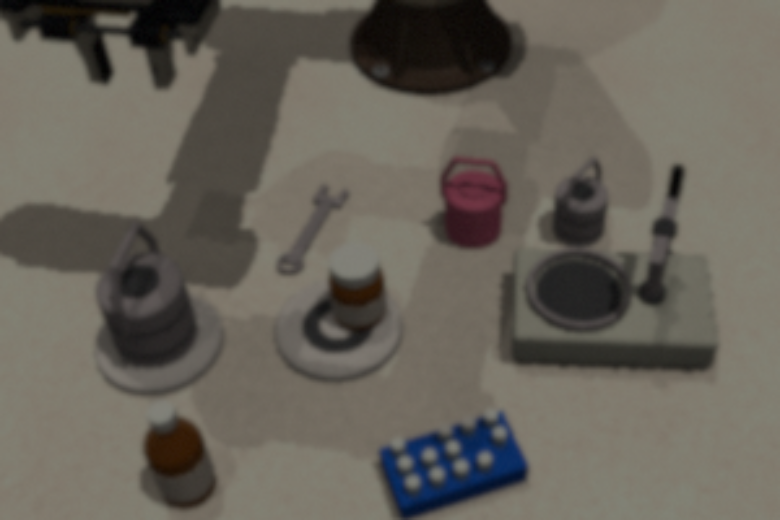

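View pics/w8.png

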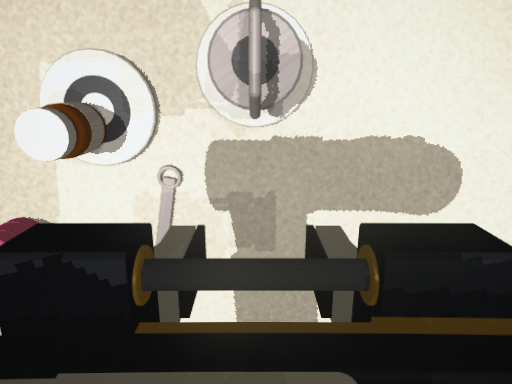

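The canister stands centred on the free plate with its lid level at z = 0.102. The keeper is aside and the arm is clear, so I hand in.

```bash
python3 -c "
from cell import r
print(r.sign_off(), r.state()['t'])"
```

```text
the job is handed in; nothing more can be done
the job is handed in; nothing more can be done
```

I swung the keeper aside, lifted the canister off by its bail and set it down on the empty cooling plate. Then I released it, backed the arm off and handed the job in at about t = 11.7 s. Handing in gave no verdict.

**Canister:** In the last wrist depth picture its axis is at about (0.5205, −0.332), within about 2 mm of the plate's centre. The lid is level (fitted slope under 0.001 rad) at z = 0.102, which is what it should be standing on the plate.

**Keeper:** In the last picture it is still swung far past 0.9 rad. I judged this by eye, near its stop, and did not measure the angle.

**Things around it:** The jar, bottle, vial rack, spanner and both look-alike canisters appear to be where they started. I checked this by eye only.

**Checks that disagreed:** While lowering the canister, a first tilt reading gave 0.07 rad. That fit included the raised disc on the lid, and refitting on the outer ring alone gave 0.02 rad. Pushing the keeper gave a brief reading of about 24 N, probably the keeper's stop; the limit for the arm or gripper's body pressing on something is 40 N.

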